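Sweep the ash and hold the grill lid half open

ROBOT

A 6-joint arm with a two-finger parallel gripper is mounted at the origin on the work surface. World frame = base frame: x ahead of the robot, y to its left, z up, the work surface at z = 0. Lengths are in mm, angles in rad, forces in N, time in s.
With the tool pointing down it reaches from about 300 to 775 mm from the base axis. Payload 14.6 kg.
Tool frame: the origin (TCP) lies on the centre line of the jaws, within the pads' length; the fingertips stand 22 mm ahead of it and the grasp point (between the pads) lies 3 mm ahead of it; z points along the fingers, y is the direction in which the jaws open and shut (so a half turn about z gives the same grasp; the last joint's range is limited). The gripper opens to 94 mm and grips with 3 to 60 N. Pads are 16 mm wide; open, the fingers measure 119 mm over their backs; the gripper's body (75 mm by 177 mm) begins 78 mm behind the grasp point.
Start: joints at [-1.381, 0.3, 1.521, -0, 1.321, -0.067], TCP at [139.686, -531.956, 227.446] pointing down, gripper open.
Joint ranges: [-3.03, 3.03], [-0.79, 2.21], [0.23, 2.52], [-1.04, 4.18], [0, 3.07], [-2.55, 2.55]. Speed limits (rad/s): [2.22, 2.22, 2.57, 3.14, 3.14, 3.14].

INTERFACE

Orientations are given as a unit quaternion [w, x, y, z].
In Python, from station import sense, read_camera, calibration, sign_off gives the robot as it stands.
- The arm moves only by the shell command python3 -m jog 'ROWS' [OPENING] [FORCE]. ROWS is JSON, a list that holds one entry, the list of rows, each a list of 4 numbers: the shift along the tool's x, y, z in mm, then the turn about the tool's z in rad. In form: [[[tx, ty, tz, twist], ...]]. A call has 1 to 20 rows; each row is the pose to reach, as a shift and turn from the pose measured when the call began, along the tool's axes at that moment; what a row does not reach only later rows make up. A row lasts 1/8 s, in which the tool goes at most 62.5 mm and 10.7 degrees, less where a joint would pass 70% of its speed; a pose out of reach is approached as far as the arm can. A call with a gripper value outside its range is refused whole. OPENING is the finger opening in mm, from 0 to 94, set as the call begins (- or left out, the last holds). The fingers move at their own pace and stop on an object; FORCE is the grip in N (left out, the last holds). Time passes only in rows, so rows that repeat a pose let the fingers close. It gives the time, the measured TCP pose, the force and the opening at its end, in the units of the state.
- sense(): the state, without advancing time (a new reading comes with each control period).
- read_camera(name): name is "scene" or "top" or "wrist"; returns the picture (400x640x3 uint8, red, green, blue); there is no depth.
- calibration(name): a dict with "fx", "fy", "cx", "cy" (pixels), "distortion" ([k1, k2, p1, p2, k3] as OpenCV has them; the pictures are not rectified), "pose" (4x4, takes a point from camera to world coordinates). Camera axes: x right, y down, z forward; pixel columns grow to the right and rows downward; lengths in mm; the calibration is good to about 2 mm. A picture is of the moment at which its call begins: read the wrist's pose just before it. calibration takes no time and is no camera call; for the wrist camera it gives the pose at the moment of the call.
- sign_off(): hands the job in, once; it reports no verdict.
The state is a dict: "time_s": time; "joints": joint angles; "qd": joint speeds; "joint_torque": joint torques, N m; "ee_pos": TCP position; "ee_rot": TCP orientation; "wrist_force": force on the tool from outside, world axes, zero at the start; "ft_torque": the same for the moment, N m; "finger_gap": finger opening in mm.
Only numpy, scipy, OpenCV 4.12 (cv2) and the standard library are available. Lean on these libraries where they do the work, as an engineer would, in place of code of your own. Each camera call takes 0.05 s, during which the arm holds its last target.

TASK

With the grill's lid still shut to keep the dust in, pull the ash-sweep lever on the right-hand end of the grill towards you through its full stroke to the stop, then ease it back slowly to rest without letting it snap back. Then lift the lid by its front handle and hold it half open, at 45 degrees and never much higher because the stairs are low overhead, so that I can lay in fresh charcoal: it falls shut if let go, so finish while still holding it there. Leave everything else where it stands.

Things in the scene. Friction and masses are not known exactly. Their poses are not given: they have to be found in the camera images.
- lid_handle (a point): Centre of the lid's handle: a round wooden bar, 16 mm in diameter, 150 mm long, level along the grill's y, its axis 42 mm out from the middle of the lid's front face (34 mm free behind it). Turns with the lid. Lid shut: 133 mm above the table, frame x to the grill's far side, y left along the bar, z up. Grip it from above, fingers fore and aft; the lid's top is 47 mm higher.
- lid_hinge (a point): Middle of the lid's hinge line on the far rim of the grill, 108 mm above the table. Fixed to the grill: x points to the far side, y left along the hinge line, z up. The shut lid's handle lies 302 mm from it towards the robot's side (-x) and 25 mm above it.
- grill_lid (a joint): Opening angle of the lid in rad: 0 shut, growing as the front is lifted about lid_hinge; 0.785 is 45 degrees. It has no stay: below about 75 degrees it falls shut. Weighs 0.6 to 0.9 kg; about 3 to 4 N at the handle lift it.
- lever_handle (a point): Centre of the lever's grip: a round wooden bar, 18 mm in diameter, 85 mm long, level along the grill's y, sticking out sideways from the top of the flat steel lever at the grill's right-hand (-y) end, 71 mm (this point) from the end wall and 130 mm from the pivot axis. At rest 176 mm above the table. Free in front, behind and above: grip it from above, fingers fore and aft.
- lever_pivot (a point): Point on the lever's pivot axis level (in y) with lever_handle, 70 mm above the table. Fixed to the grill: x points to the far side, y to the left along the pivot axis, z up.
- ash_lever (a joint): Angle of the ash-sweep lever in rad: 0 at rest, leaning 35 degrees from upright to the far side (+x of lever_pivot); pulled towards the robot's side it grows to the stop at 1.047 (60 degrees), leaning 25 degrees to the robot's side. A spring returns it, with 4 N at the grip at rest and 10 N at the stop; let go, it snaps back.
- grill: Black steel table-top charcoal grill, 260 mm deep (x), 360 mm wide (y), rim 108 mm and shut lid's top 180 mm above the table. It does not move on the table. Origin on the table under its middle; x points to its far side, y to its left, z up.
- canister: Lidded aluminium canister, 100 mm in diameter, 156 mm tall, loose bystander; its origin is the centre of its underside; z is up
- grill_press: Round cast-iron grill press with a bridge handle, 110 mm in diameter, 61 mm tall, loose bystander; its origin is the centre of its underside; z is up
- match_box: Box of long matches, 62 x 110 x 34 mm, loose bystander; its origin is the centre of its underside; z is up
- dish: White ceramic dish, 170 mm in diameter, 32 mm tall, loose bystander; its origin is the centre of its underside; z is up
- skewer_case: Green plastic skewer case, 55 x 300 x 32 mm (long along its y), loose bystander right of the lever; its origin is the centre of its underside; z is up

How it is judged:
By the outcome, as a careful person would: the job done as asked, in the order asked, and still so for the second after the job is handed in, while the arm keeps its last pose, push and grip.
It also fails if it takes over 61 s, if anything falls off the work surface, if the arm or the gripper's body presses on something with over 40 N, if the wrist force passes 120 N, or if a joint passes its speed limit or range.

## Working session

There is one attempt and no reset: what is moved stays moved. The work goes in short steps, Python scripts to look and compute and a shell command to move; the robot and the scene stay as the last step left them, time stands still between calls to the robot, and variables do not carry over. Pictures are saved under pics/ and viewed, and the job is handed in when it is done.

```bash
ls; mkdir -p pics; python3 - <<'E'
from station import *
import cv2
s=sense(); print(s)
for n in("scene","top","wrist"):
    c=calibration(n); print(n,c)
    cv2.imwrite(f"pics/{n}0.png",read_camera(n)[:,:,::-1])
E
```

```text
pics
{'time_s': 0.0, 'joints': array([-1.38058745e+00,  3.00480745e-01,  1.52154717e+00, -3.47151338e-06,
        1.32073237e+00, -6.66024293e-02]), 'qd': array([ 0.00013127, -0.00037382,  0.00200066, -0.00093202, -0.00085176,
       -0.00016742]), 'joint_torque': array([-1.39397522e-03, -5.31803656e+01, -3.52737594e+01,  7.07567786e-02,
        2.43562093e-02, -1.02509939e-04]), 'ee_pos': array([ 139.64980593, -531.73539171,  226.8953777 ]), 'ee_rot': array([-5.82600063e-04,  9.91767091e-01,  1.28053490e-01, -3.77372107e-05]), 'wrist_force': array([-0.58998698,  0.61628083, -0.0175094 ]), 'ft_torque': array([ 0.00743236, -0.01527878, -0.01113907]), 'finger_gap': 94.16766995219085}
scene {'fx': 467.9055398566507, 'fy': 467.9055398566507, 'cx': 312.5412002606771, 'cy': 200.32758112275212, 'distortion': array([-0.11030574,  0.        ,  0.        ,  0.        ,  0.        ]), 'pose': array([[ 7.23645167e-01,  5.47760982e-01, -4.19875670e-01,
         1.19000072e+03],
       [ 6.90172168e-01, -5.74525141e-01,  4.39980955e-01,
        -6.58915319e+02],
       [-2.24727965e-04, -6.0817659
[... 529 characters left out ...]
-02, -1.23895893e-01, -9.92203454e-01,
         1.54691529e+03],
       [ 0.00000000e+00,  0.00000000e+00,  0.00000000e+00,
         1.00000000e+00]])}
wrist {'fx': 324.94459196699734, 'fy': 324.94459196699734, 'cx': 318.97976607257476, 'cy': 197.68436788077895, 'distortion': array([-0.01527832,  0.        ,  0.        ,  0.        ,  0.        ]), 'pose': array([[ 2.53732081e-01, -9.37911799e-01, -2.36519529e-01,
         2.08146943e+02],
       [-9.67274537e-01, -2.46027054e-01, -6.20536701e-02,
        -5.13350285e+02],
       [ 1.06664116e-05,  2.44524325e-01, -9.69643158e-01,
         3.84791906e+02],
       [ 0.00000000e+00,  0.00000000e+00,  0.00000000e+00,
         1.00000000e+00]])}
```

View pics/scene0.png

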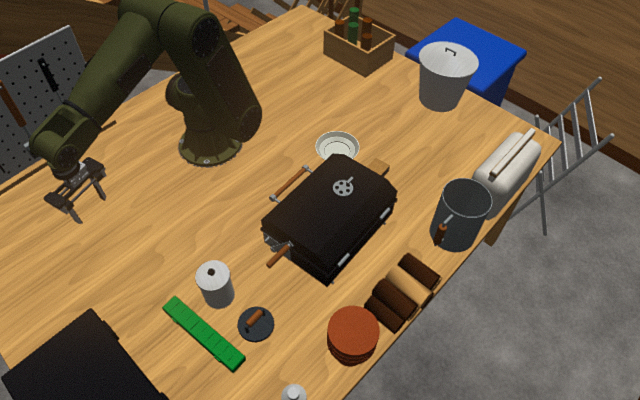

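View pics/top0.png

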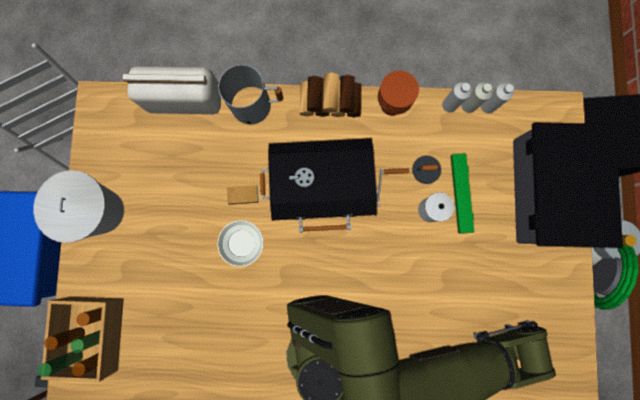

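View pics/wrist0.png

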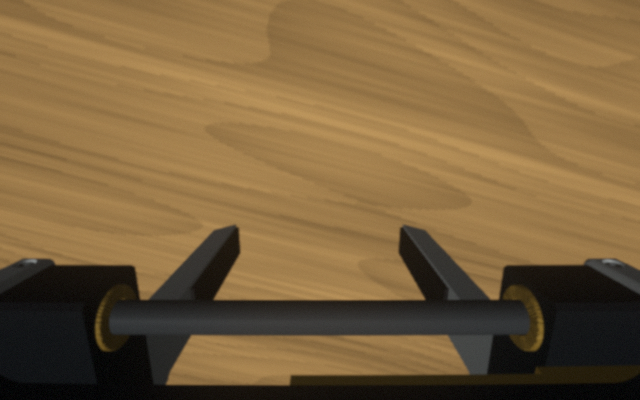

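Top view: lid handle bar about (326,227), lever grip about (397,171); the scene view has them at about (291,183) and (280,254). I'll segment both and measure.

```bash
cat > h.py <<'E'
import numpy as np, cv2
from station import *
def ray(n,uv):
    c=calibration(n);K=np.array([[c['fx'],0,c['cx']],[0,c['fy'],c['cy']],[0,0,1]])
    p=cv2.undistortPoints(np.array([[uv]],float),K,c['distortion'])[0,0]
    T=c['pose'];d=T[:3,:3]@np.array([p[0],p[1],1]);return T[:3,3],d/np.linalg.norm(d)
def plane(n,uv,z):
    o,d=ray(n,uv);return o+d*(z-o[2])/d[2]
def two(a,ua,b,ub):
    o1,d1=ray(a,ua);o2,d2=ray(b,ub)
    t=np.linalg.lstsq(np.c_[d1,-d2],o2-o1,rcond=None)[0]
    p,q=o1+t[0]*d1,o2+t[1]*d2;return (p+q)/2,np.linalg.norm(p-q)
E
python3 - <<'E'
from h import *
R={'top':{'lid':(292,218,360,236),'lev':(375,160,415,180)},'scene':{'lid':(265,160,318,205),'lev':(262,238,296,270)}}
for n in R:
    im=cv2.imread(f'pics/{n}0.png');hsv=cv2.cvtColor(im,cv2.COLOR_BGR2HSV)
    for k,(x0,y0,x1,y1) in R[n].items():
        h=hsv[y0:y1,x0:x1].astype(int)
        m=((h[...,0]<14)&(h[...,1]>120)&(h[...,2]>50)).astype(np.uint8)
        nn,l,st,ce=cv2.connectedComponentsWithStats(m);i=1+np.argmax(st[1:,4])
        print(n,k,st[i],ce[i]+[x0,y0]); r=cv2.minAreaRect(np.argwhere(l==i)[:,::-1].astype(np.float32));print(cv2.boxPoints(r)+[x0,y0])
    for k,(x0,y0,x1,y1) in R[n].items():
        cv2.imwrite(f'pics/z{n}{k}.png',cv2.resize(im[y0-15:y1+15,x0-15:x1+15],None,fx=6,fy=6,interpolation=0))
E
```

```text
top lid [ 11   8  43   5 102] [324.73529412 227.71568627]
[[302.96700478 227.27422523]
 [344.97113037 225.36495209]
 [345.10721588 228.35876656]
 [303.10308838 230.2680397 ]]
top lev [10  9 24  5 69] [396.24637681 170.82608696]
[[384.82294083 169.45885181]
 [407.86533737 168.30673313]
 [408.04738235 171.94763088]
 [385.00498581 173.09974957]]
scene lid [ 11   8  30  27 106] [290.19811321 181.12264151]
[[275.81900501 191.80089951]
 [303.09502029 167.00452375]
 [305.62895584 169.79185486]
 [278.35293961 194.58823013]]
scene lev [  5   6  23  23 121] [278.14876033 254.92561983]
[[266.00000191 263.        ]
 [285.50000191 243.5       ]
 [289.50000191 247.5       ]
 [270.00000191 267.        ]]
```

```bash
python3 - <<'E'
import cv2
a=cv2.imread('pics/top0.png')[125:245,215:475];cv2.imwrite('pics/ta.png',cv2.resize(a,None,fx=3,fy=3,interpolation=2))
a=cv2.imread('pics/scene0.png')[140:380,160:410];cv2.imwrite('pics/sa.png',cv2.resize(a,None,fx=2.4,fy=2.4,interpolation=2))
E
```

```text
(no output)
```

View pics/ta.png

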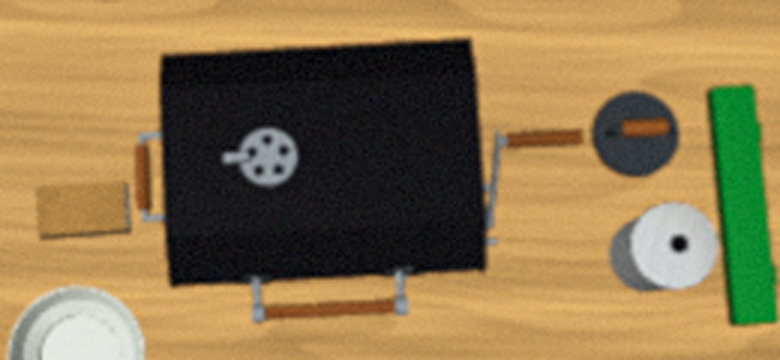

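View pics/sa.png

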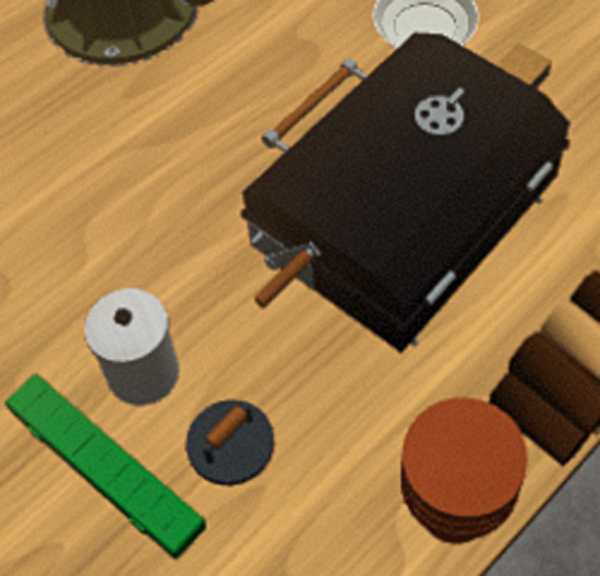

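```bash
python3 - <<'E'
from h import *
def line(n,a,b,z):
    p,q=plane(n,a,z),plane(n,b,z);d=p-q;print(n,(p+q)/2,'len',np.linalg.norm(d),'yaw deg',np.degrees(np.arctan2(-d[0],d[1])))
print('lid');line('top',(302.5,228.9),(346.5,226.7),133);line('scene',(304.4,168.4),(277,193.2),133)
print(two('top',(324.5,227.8),'scene',(290.5,181)))
print('lev');line('top',(383.9,171.4),(408.5,170.4),176);line('scene',(288.3,245.8),(268,265),176)
print(two('top',(396.2,170.9),'scene',(278.1,255.2)))
for k,uv,z in(('can',(437,206),156),('press',(426,169),30),('case t',(459,154),32),('case b',(466,232),32),('dish',(241,243),20),('box',(242,195),34)): print(k,plane('top',uv,z))
for k,uv in(('FL',(271,219)),('FR',(376,214)),('BL',(269,143)),('BR',(373,139))): print(k,plane('top',uv,150))
E
```

```text
lid
top [4.52632582e+02 2.43403060e-01 1.33000000e+02] len 151.16476978236264 yaw deg 4.373973534570251
scene [453.16216129   9.97785312 133.        ] len 138.07109874129827 yaw deg 4.26287770908977
(array([454.39192609,   2.52582797, 137.62488672]), np.float64(6.04337430087941))
lev
top [ 648.8749662  -237.10843771  176.        ] len 83.19067494673135 yaw deg 3.8019765438093374
scene [ 649.5237048  -233.24391596  176.        ] len 83.6814540578837 yaw deg 2.6682335558790107
(array([ 649.2898425 , -235.52675658,  178.64649216]), np.float64(2.889562560520964))
can [ 535.29118057 -379.21874484  156.        ]
press [ 686.41451696 -373.75650998   30.        ]
case t [ 746.37686785 -497.3913566    32.        ]
case b [ 455.15261582 -518.60056945   32.        ]
dish [393.17832796 307.69917914  20.        ]
box [570.49586292 310.02427356  34.        ]
FL [476.9304353  183.09286018 150.        ]
FR [ 503.29309524 -173.59112319  150.        ]
BL [741.63371637 201.09497267 150.        ]
BR [ 764.48088538 -160.68459528  150.        ]
```

```bash
cat >> h.py <<'E'
from scipy.spatial.transform import Rotation as Ro
YAW=np.radians(4.1)
def shift(tgt,s=None):
    s=s or sense();q=s['ee_rot'];R=Ro.from_quat([q[1],q[2],q[3],q[0]]).as_matrix()
    y=R[:,1];a=np.arctan2(y[1],y[0]);t=(a-YAW+np.pi/2)%np.pi-np.pi/2
    return np.round(R.T@(np.array(tgt)-s['ee_pos']),1), 'twist',round(t,3)
E
python3 -c "
from h import *
print(shift([649,-236,265]))"
```

```text
(array([ 567.8, -156.7,  -37.8]), 'twist', np.float64(-1.386))
```

```bash
python3 -m jog '[[[30,-8,-38,-0.1],[80,-22,-38,-0.25],[130,-36,-38,-0.4],[180,-50,-38,-0.55],[230,-63,-38,-0.7],[280,-77,-38,-0.85],[330,-91,-38,-1.0],[380,-105,-38,-1.15],[430,-119,-38,-1.3],[480,-132,-38,-1.386],[530,-146,-38,-1.386],[560,-154,-38,-1.386],[568,-157,-38,-1.386],[568,-157,-38,-1.386],[568,-157,-38,-1.386]]]' 60 30
python3 - <<'E'
from h import *
s=sense();print(s['time_s'],s['ee_pos'],s['ee_rot'],s['joints'],s['finger_gap'])
cv2.imwrite('pics/w1.png',read_camera('wrist')[:,:,::-1])
print(shift([649,-236,173]))
E
```

```text
time_s: 2.02
ee_pos: [648.3, -236.6, 265.5]
ee_rot: [-0.0, 0.682, 0.732, 0.0]
wrist_force: [0.4, 0.5, 0.1]
finger_gap: 60.1
2.025 [ 648.3439015  -236.63376795  265.48573567] [-2.61492771e-04  6.81610122e-01  7.31715466e-01  2.24911574e-04] [-4.03230291e-01  6.10684055e-01  9.90791823e-01  6.01053708e-04
  1.54045578e+00 -4.74123122e-01] 60.092535348849744
(array([ 0.5,  0.6, 92.6]), 'twist', np.float64(-0.001))
```

View pics/w1.png

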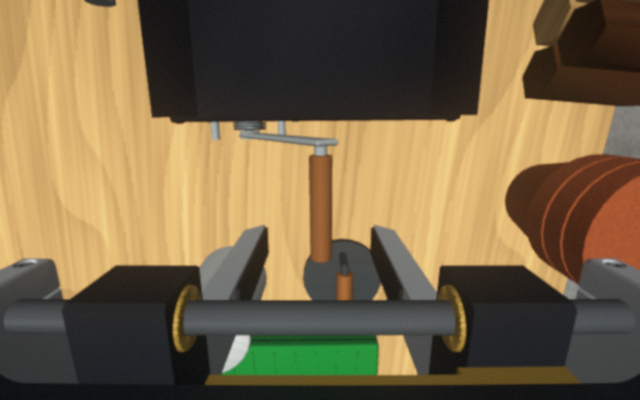

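The grip bar runs from (320,155) to (321,262), centred between the fingers. I'll cast those rays to z=176 for a check.

```bash
python3 - <<'E'
from h import *
a,b=plane('wrist',(320,155),176),plane('wrist',(321,262),176);print(a,b,(a+b)/2)
E
```

```text
[ 646.33078167 -194.4787477   176.        ] [ 653.4518711  -282.56887346  176.        ] [ 649.89132639 -238.52381058  176.        ]
```

```bash
python3 -m jog '[[[0,1,30,0],[0,1,60,0],[0,1,80,0],[0,1,87,0],[0,1,87,0]]]' 60 30
python3 -m jog '[[[0,0,0,0],[0,0,0,0],[0,0,0,0],[0,0,0,0]]]' 0 35
python3 - <<'E'
from h import *
print(sense()['finger_gap'])
cv2.imwrite('pics/w2.png',read_camera('wrist')[:,:,::-1])
E
```

```text
time_s: 2.7
ee_pos: [649.2, -236.9, 179.1]
ee_rot: [-0.0, 0.682, 0.732, 0.0]
wrist_force: [-0.2, -0.5, 0.4]
finger_gap: 60.3
time_s: 3.2
ee_pos: [649.3, -236.9, 179.2]
ee_rot: [0.0, 0.682, 0.732, 0.0]
wrist_force: [-0.2, 0.2, -0.4]
finger_gap: 23.4
23.361249894844512
```

View pics/w2.png

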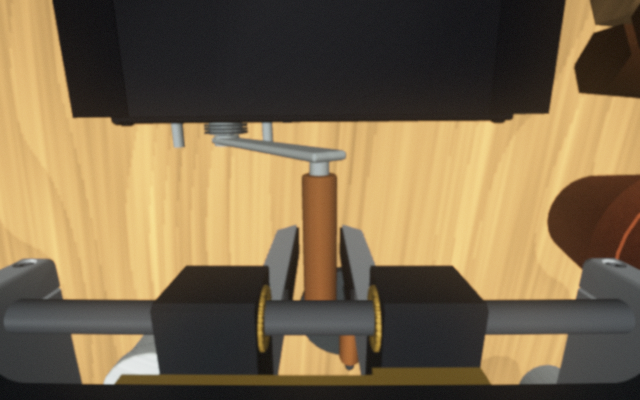

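```bash
python3 -m jog '[[[0,0,0,0],[0,0,0,0],[0,0,0,0],[0,0,0,0]]]' 0 35
python3 - <<'E'
import numpy as np
th=np.radians(35-np.arange(0,61.1,1.5));print(np.c_[np.arange(0,61.1,1.5),130*np.sin(th)-74.56,-(130*np.cos(th)-106.49)].round(1).tolist())
E
```

```text
time_s: 3.75
ee_pos: [649.4, -236.9, 179.2]
ee_rot: [0.0, 0.682, 0.732, 0.0]
wrist_force: [5.3, -1.0, -1.4]
finger_gap: 17.0
[[0.0, 0.0, 0.0], [1.5, -2.8, -1.9], [3.0, -5.7, -3.8], [4.5, -8.6, -5.5], [6.0, -11.5, -7.2], [7.5, -14.5, -8.8], [9.0, -17.6, -10.4], [10.5, -20.6, -11.8], [12.0, -23.8, -13.2], [13.5, -26.9, -14.5], [15.0, -30.1, -15.7], [16.5, -33.3, -16.8], [18.0, -36.6, -17.8], [19.5, -39.8, -18.8], [21.0, -43.1, -19.6], [22.5, -46.4, -20.4], [24.0, -49.8, -21.1], [25.5, -53.1, -21.7], [27.0, -56.5, -22.2], [28.5, -59.8, -22.7], [30.0, -63.2, -23.0], [31.5, -66.6, -23.3], [33.0, -70.0, -23.4], [34.5, -73.4, -23.5], [36.0, -76.8, -23.5], [37.5, -80.2, -23.4], [39.0, -83.6, -23.2], [40.5, -87.0, -22.9], [42.0, -90.4, -22.5], [43.5, -93.8, -22.1], [45.0, -97.1, -21.5], [46.5, -100.5, -20.9], [48.0, -103.8, -20.2], [49.5, -107.1, -19.4], [51.0, -110.4, -18.5], [52.5, -113.7, -17.5], [54.0, -116.9, -16.4], [55.5, -120.1, -15.3], [57.0, -123.3, -14.0], [58.5, -126.4, -12.7], [60.0, -129.5, -11.3]]
```

```bash
python3 -m jog '[[[0,-5.7,-3.8,0],[0,-11.5,-7.2,0],[0,-17.6,-10.4,0],[0,-23.8,-13.2,0],[0,-30.1,-15.7,0],[0,-36.6,-17.8,0],[0,-43.1,-19.6,0],[0,-49.8,-21.1,0],[0,-56.5,-22.2,0],[0,-63.2,-23,0],[0,-70,-23.4,0],[0,-76.8,-23.5,0],[0,-83.6,-23.2,0],[0,-90.4,-22.5,0],[0,-97.1,-21.5,0],[0,-103.8,-20.2,0],[0,-110.4,-18.5,0],[0,-116.9,-16.4,0],[0,-123.3,-14,0],[0,-123.3,-14,0]]]' 0 35
```

```text
time_s: 6.25
ee_pos: [527.4, -245.5, 194.8]
ee_rot: [0.002, 0.682, 0.732, 0.002]
wrist_force: [7.3, 2.9, 7.6]
finger_gap: 16.9
```

```bash
python3 -m jog '[[[0,-3,1.3,0],[0,-6.2,2.7,0],[0,-6.2,2.7,0]]]' 0 35
python3 -m jog '[[[0,-2,1.0,0],[0,-4,1.8,0],[0,-4,1.8,0]]]' 0 35
python3 - <<'E'
from h import *
for n in('wrist','scene','top'): cv2.imwrite(f'pics/{n}3.png',read_camera(n)[:,:,::-1])
E
```

```text
time_s: 6.62
ee_pos: [522.4, -245.8, 193.1]
ee_rot: [0.004, 0.682, 0.732, 0.003]
wrist_force: [10.8, 0.4, 1.1]
finger_gap: 17.0
time_s: 7.0
ee_pos: [520.0, -246.0, 192.2]
ee_rot: [0.006, 0.682, 0.732, 0.004]
wrist_force: [14.7, 1.3, -0.8]
finger_gap: 17.1
```

View pics/wrist3.png

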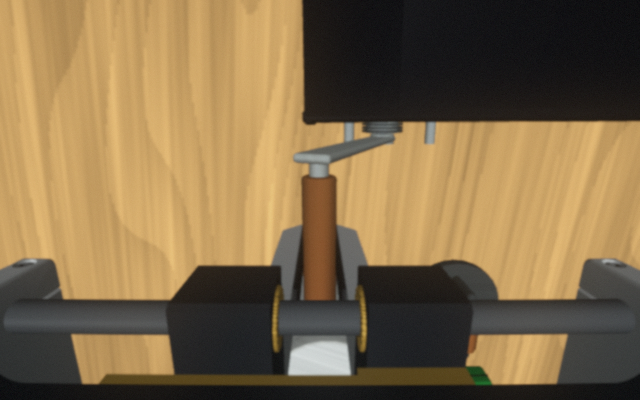

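View pics/scene3.png

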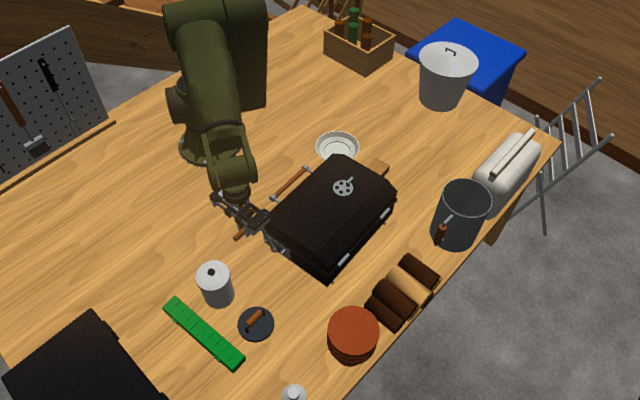

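```bash
python3 -m jog '[[[0,-3,1.2,0],[0,-5,2.2,0],[0,-5,2.2,0]]]' 0 45
python3 -m jog '[[[0,-4,1.6,0],[0,-6,2.6,0],[0,-6,2.6,0]]]' 0 45
python3 - <<'E'
from h import *
print(sense()['joint_torque'])
for n in('wrist',): cv2.imwrite(f'pics/{n}4.png',read_camera(n)[:,:,::-1])
E
```

```text
time_s: 7.52
ee_pos: [519.2, -246.0, 192.0]
ee_rot: [0.011, 0.681, 0.732, 0.008]
wrist_force: [34.4, 1.1, -2.2]
finger_gap: 17.1
time_s: 7.9
ee_pos: [518.7, -246.1, 191.8]
ee_rot: [0.018, 0.681, 0.732, 0.012]
wrist_force: [45.4, 2.3, -3.7]
finger_gap: 17.1
[-1.24666938e+01 -5.66778195e+01 -1.92806643e+01 -5.71386427e+00
  9.46377397e+00 -3.43671720e-02]
```

View pics/wrist4.png

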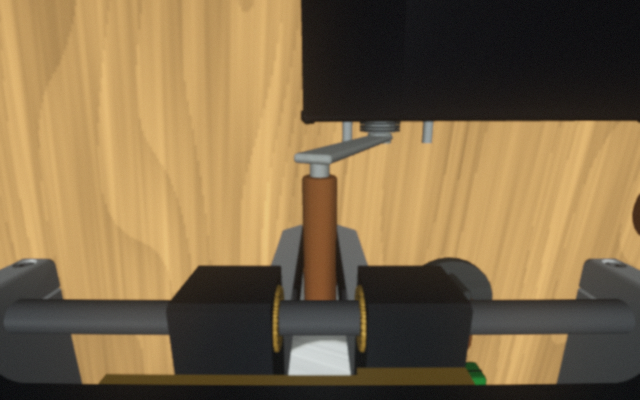

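```bash
cat >> h.py <<'E'
def arc(th,rest=(649.4,-236.9,179.2)):
    a=np.radians(35-th);d=130*np.sin(a)-74.56;return [rest[0]+d*np.cos(YAW),rest[1]+d*np.sin(YAW),rest[2]+130*np.cos(a)-106.49]
E
python3 - <<'E'
from h import *
for t in np.arange(60,-1,-3.):print(t,*shift(arc(t)))
E
```

```text
60.0 [-0.2  1.4  1.4] twist 0.001
57.0 [-0.2  7.8 -1.1] twist 0.001
54.0 [-0.2 14.3 -3.2] twist 0.001
51.0 [-0.3 20.8 -5. ] twist 0.001
48.0 [-0.3 27.5 -6.4] twist 0.001
45.0 [-0.3 34.2 -7.5] twist 0.001
42.0 [-0.3 41.  -8.2] twist 0.001
39.0 [-0.3 47.8 -8.6] twist 0.001
36.0 [-0.4 54.6 -8.6] twist 0.001
33.0 [-0.4 61.4 -8.2] twist 0.001
30.0 [-0.4 68.1 -7.6] twist 0.001
27.0 [-0.4 74.9 -6.5] twist 0.001
24.0 [-0.4 81.5 -5.1] twist 0.001
21.0 [-0.3 88.1 -3.3] twist 0.001
18.0 [-0.3 94.6 -1.3] twist 0.001
15.0 [ -0.3 100.9   1.2] twist 0.001
12.0 [ -0.3 107.2   3.9] twist 0.001
9.0 [ -0.3 113.2   7. ] twist 0.001
6.0 [ -0.3 119.1  10.4] twist 0.001
3.0 [ -0.2 124.8  14.1] twist 0.001
0.0 [ -0.2 130.4  18.1] twist 0.001
```

First half of the return, at about 27 mm/s.

```bash
python3 -m jog '[[[0,1.4,1.0,0],[0,4.6,0,0],[0,7.8,-1.1,0],[0,11,-2.2,0],[0,14.3,-3.2,0],[0,17.5,-4.1,0],[0,20.8,-5,0],[0,24.1,-5.7,0],[0,27.5,-6.4,0],[0,30.8,-7,0],[0,34.2,-7.5,0],[0,37.6,-7.9,0],[0,41,-8.2,0],[0,44.4,-8.4,0],[0,47.8,-8.6,0],[0,51.2,-8.6,0],[0,54.6,-8.6,0],[0,58,-8.4,0],[0,61.4,-8.2,0],[0,64.7,-8,0]]]' 0 35
python3 - <<'E'
from h import *
print(sense()['ee_rot'])
for t in np.arange(36,-1,-3.):print(t,*shift(arc(t)))
E
```

```text
time_s: 10.45
ee_pos: [583.1, -241.3, 202.6]
ee_rot: [0.018, 0.681, 0.732, 0.012]
wrist_force: [3.4, -0.9, -1.6]
finger_gap: 17.1
[0.01774999 0.68081052 0.73214715 0.01193846]
36.0 [ -0.3 -10.4  -0.5] twist 0.001
33.0 [-0.3 -3.6 -0.2] twist 0.001
30.0 [-0.3  3.2  0.5] twist 0.001
27.0 [-0.3  9.9  1.6] twist 0.001
24.0 [-0.3 16.6  3. ] twist 0.001
21.0 [-0.3 23.2  4.7] twist 0.001
18.0 [-0.3 29.7  6.8] twist 0.001
15.0 [-0.3 36.   9.2] twist 0.001
12.0 [-0.3 42.2 12. ] twist 0.001
9.0 [-0.3 48.3 15.1] twist 0.001
6.0 [-0.2 54.2 18.4] twist 0.001
3.0 [-0.2 59.9 22.1] twist 0.001
0.0 [-0.2 65.4 26.1] twist 0.001
```

```bash
python3 -m jog '[[[0,3.2,0.5,0],[0,6.6,1,0],[0,9.9,1.6,0],[0,13.3,2.3,0],[0,16.6,3,0],[0,19.9,3.8,0],[0,23.2,4.7,0],[0,26.5,5.7,0],[0,29.7,6.8,0],[0,32.9,8,0],[0,36,9.2,0],[0,39.1,10.6,0],[0,42.2,12,0],[0,45.3,13.5,0],[0,48.3,15.1,0],[0,51.3,16.7,0],[0,54.2,18.4,0],[0,57.1,20.2,0],[0,59.9,22.1,0],[0,61.8,23.5,0]]]' 0 35
python3 - <<'E'
from h import *
for t in (3,2,1,0.,-1,-2):print(t,*shift(arc(t)))
E
```

```text
time_s: 12.95
ee_pos: [645.8, -236.9, 181.4]
ee_rot: [0.018, 0.681, 0.732, 0.012]
wrist_force: [0.9, -1.7, -0.9]
finger_gap: 16.8
3 [-0.3 -2.  -1.6] twist 0.001
2 [-0.3 -0.1 -0.3] twist 0.001
1 [-0.3  1.7  1. ] twist 0.001
0.0 [-0.3  3.5  2.4] twist 0.001
-1 [-0.2  5.3  3.8] twist 0.001
-2 [-0.2  7.1  5.2] twist 0.001
```

```bash
python3 -m jog '[[[0,1.2,0.8,0],[0,2.4,1.6,0],[0,3.5,2.4,0],[0,4.5,3.1,0],[0,5.3,3.8,0],[0,5.3,3.8,0]]]' 0 35
python3 -m jog '[[[0,1,0.7,0],[0,2,1.4,0],[0,3,2.1,0],[0,3,2.1,0]]]' 0 35
python3 - <<'E'
from h import *
for n in('wrist',): cv2.imwrite(f'pics/{n}5.png',read_camera(n)[:,:,::-1])
print(shift(arc(0)))
E
```

```text
time_s: 13.7
ee_pos: [650.0, -236.7, 178.7]
ee_rot: [0.016, 0.681, 0.732, 0.011]
wrist_force: [-14.4, 0.0, 9.1]
finger_gap: 17.2
time_s: 14.2
ee_pos: [650.7, -236.7, 178.2]
ee_rot: [0.014, 0.681, 0.732, 0.009]
wrist_force: [-30.5, 3.1, 19.8]
finger_gap: 17.3
(array([-0.2, -1.2, -1. ]), 'twist', np.float64(0.0))
```

View pics/wrist5.png

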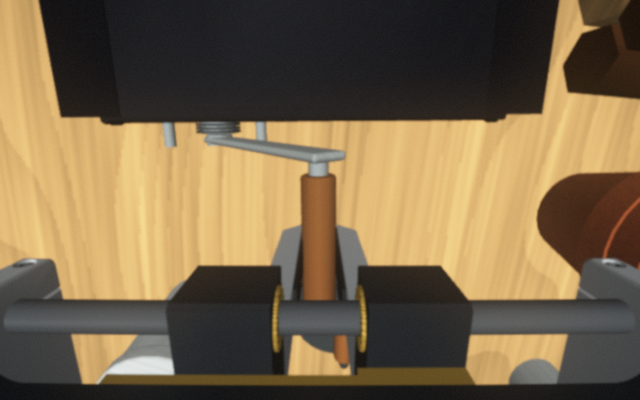

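```bash
python3 -m jog '[[[0,-0.8,-0.6,0],[0,-0.8,-0.6,0]]]' 0 20
python3 -m jog '[[[0,0,0,0],[0,0,0,0],[0,0,0,0],[0,0,-5,0]]]' 50 20
python3 - <<'E'
from h import *
s=sense();print(s['finger_gap'],Ro.from_quat(np.roll(s['ee_rot'],-1)).as_matrix())
print(shift([649.4,-236.9,265]),shift([453,1.5,265]),shift([453,1.5,215]))
E
```

```text
time_s: 14.5
ee_pos: [649.7, -236.8, 178.9]
ee_rot: [0.014, 0.681, 0.732, 0.009]
wrist_force: [-4.2, -2.4, 1.8]
finger_gap: 17.5
time_s: 15.0
ee_pos: [649.5, -236.6, 183.7]
ee_rot: [0.014, 0.681, 0.732, 0.009]
wrist_force: [-0.0, -0.4, 0.6]
finger_gap: 49.6
49.64432482712516 [[-0.07154728  0.99691034  0.03241553]
 [ 0.99740799  0.07175613 -0.00532455]
 [-0.00763412  0.03195055 -0.9994603 ]]
(array([ -0.9,   2.5, -81.3]), 'twist', np.float64(0.0)) (array([ 251. , -176.2,  -88.9]), 'twist', np.float64(0.0)) (array([ 251.3, -177.8,  -39. ]), 'twist', np.float64(0.0))
```

```bash
python3 -m jog '[[[-1,1,-40,0],[-1,2,-82,0],[20,-14,-83,0],[60,-42,-84,0],[105,-74,-85,0],[150,-106,-86,0],[195,-137,-87,0],[230,-162,-88,0],[251,-176,-89,0],[251,-176,-89,0],[251,-176,-89,0]]]' 40 20
python3 - <<'E'
from h import *
for n in('wrist','top','scene'): cv2.imwrite(f'pics/{n}6.png',read_camera(n)[:,:,::-1])
E
```

```text
time_s: 16.38
ee_pos: [453.7, 1.1, 265.3]
ee_rot: [0.014, 0.681, 0.732, 0.009]
wrist_force: [0.6, 0.0, 0.8]
finger_gap: 40.2
```

View pics/wrist6.png

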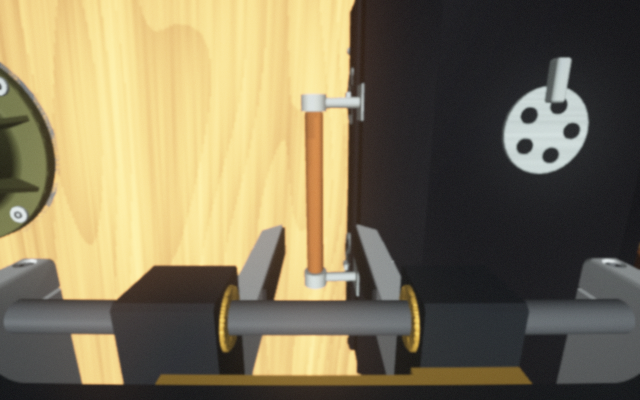

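View pics/scene6.png

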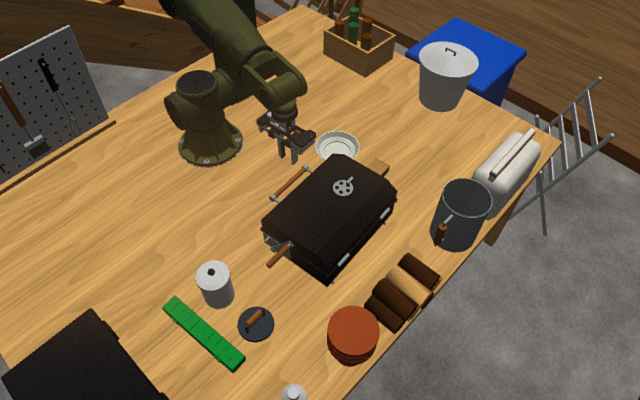

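Wrist view: bar from (314,112) to (315.5,272), clear of the lid face. In the scene view the lever is back at its rest position (280,254).

```bash
python3 - <<'E'
from h import *
a,b=plane('wrist',(313.8,111),133),plane('wrist',(315.4,272),133);print(a,b,(a+b)/2,np.degrees(np.arctan2(-(a-b)[0],(a-b)[1])),plane('wrist',(350,190),133))
# TCP so that the grasp point (3 ahead) sits on the bar
print(shift([453,1.,137]), shift([452,1.,137]))
E
```

```text
[448.17898367  74.7710295  133.        ] [459.89805854 -77.09968854 133.        ] [454.03852111  -1.16432952 133.        ] 4.4124738273121675 [485.9845291    7.18374718 133.        ]
(array([  1.1,  -4.6, 127.8]), 'twist', np.float64(-0.001)) (array([  1.2,  -5.6, 127.8]), 'twist', np.float64(-0.001))
```

```bash
python3 -m jog '[[[0,-4,20,0],[0,-4,55,0],[0,-4,85,0],[0,-4,105,0],[0,-4,118,0],[0,-4,128,0],[0,-4,128,0]]]' 37 20
python3 - <<'E'
from h import *
for n in('wrist',): cv2.imwrite(f'pics/{n}7.png',read_camera(n)[:,:,::-1])
E
```

```text
time_s: 17.4
ee_pos: [453.6, -0.1, 136.6]
ee_rot: [0.013, 0.682, 0.732, 0.009]
wrist_force: [0.1, 0.6, 0.1]
finger_gap: 37.2
```

View pics/wrist7.png

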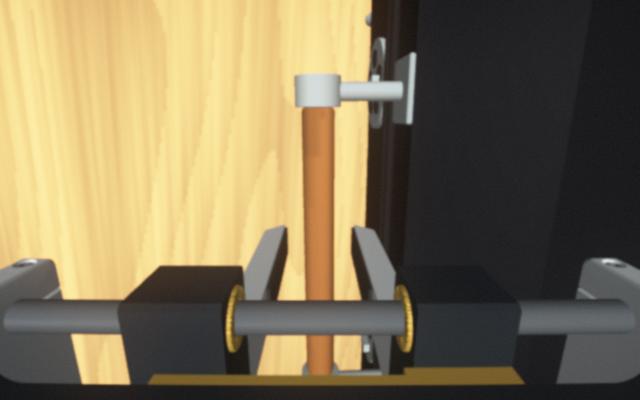

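The bar at column 318 sits centred between the fingers, with nothing touching. Closing now.

```bash
python3 -m jog '[[[0,0,0,0],[0,0,0,0],[0,0,0,0],[0,0,0,0],[0,0,0,0],[0,0,0,0]]]' 0 40
cat >> h.py <<'E'
def lid(th,rest):
    a=np.arctan2(25,-302)-np.radians(th);r=np.hypot(25,302)
    dx=r*np.cos(a)+302;dz=r*np.sin(a)-25
    return [rest[0]+dx*np.cos(YAW),rest[1]+dx*np.sin(YAW),rest[2]+dz]
E
python3 - <<'E'
from h import *
s=sense();print(s['ee_pos'].tolist(),s['finger_gap'])
for t in np.arange(0,46,1.25):print(t,shift(lid(t,s['ee_pos']))[0])
E
```

```text
time_s: 18.2
ee_pos: [453.6, -0.1, 137.4]
ee_rot: [0.013, 0.682, 0.732, 0.009]
wrist_force: [-5.1, -1.1, 5.4]
finger_gap: 14.9
[453.6007753186646, -0.13786555639276815, 137.35588281427056] 14.94804084054634
0.0 [-0.  0. -0.]
1.25 [-0.1  0.8 -6.6]
2.5 [ -0.1   1.8 -13.1]
3.75 [ -0.2   2.9 -19.6]
5.0 [ -0.2   4.1 -26.1]
6.25 [ -0.2   5.5 -32.6]
7.5 [ -0.3   7.1 -39. ]
8.75 [ -0.3   8.7 -45.4]
10.0 [ -0.4  10.5 -51.8]
11.25 [ -0.4  12.5 -58.1]
12.5 [ -0.5  14.6 -64.3]
13.75 [ -0.5  16.8 -70.6]
15.0 [ -0.6  19.2 -76.7]
16.25 [ -0.6  21.7 -82.9]
17.5 [ -0.7  24.3 -88.9]
18.75 [ -0.7  27.  -94.9]
20.0 [  -0.8   29.9 -100.9]
21.25 [  -0.8   32.9 -106.8]
22.5 [  -0.9   36.1 -112.6]
23.75 [  -0.9   39.4 -118.3]
25.0 [  -0.9   42.8 -124. ]
26.25 [  -1.    46.3 -129.6]
27.5 [  -1.    49.9 -135.1]
28.75 [  -1.1   53.7 -140.6]
30.0 [  -1.1   57.5 -145.9]
31.25 [  -1.1   61.5 -151.2]
32.5 [  -1.2   65.6 -156.4]
33.75 [  -1.2   69.9 -161.5]
35.0 [  -1.3   74.2 -166.5]
36.25 [  -1.3   78.6 -171.4]
37.5 [  -1.3   83.2 -176.2]
38.75 [  -1.4   87.8 -180.9]
40.0 [  -1.4   92.6 -185.5]
41.25 [  -1.4   97.4 -190. ]
42.5 [  -1.5  102.3 -194.4]
43.75 [  -1.5  107.4 -198.6]
45.0 [  -1.5  112.5 -202.8]
```

```bash
python3 -m jog '[[[0,0.4,-3.5,0],[0,1.3,-10,0],[0,2.4,-16.5,0],[0,4.1,-26.1,0],[0,5.5,-32.6,0],[0,7.1,-39,0],[0,8.7,-45.4,0],[0,10.5,-51.8,0],[0,12.5,-58.1,0],[0,14.6,-64.3,0],[-0.5,16.8,-70.6,0],[-0.6,19.2,-76.7,0],[-0.6,21.7,-82.9,0],[-0.7,24.3,-88.9,0],[-0.7,27,-94.9,0],[-0.8,29.9,-100.9,0],[-0.8,32.9,-106.8,0],[-0.9,36.1,-112.6,0],[-0.9,36.1,-112.6,0]]]' 0 40
python3 - <<'E'
from h import *
s=sense();print(s['ee_pos'].tolist(),s['finger_gap'])
for n in('wrist','scene'): cv2.imwrite(f'pics/{n}8.png',read_camera(n)[:,:,::-1])
for t in np.arange(22.5,46,1.25):print(t,shift(lid(t,(453.6,-.1,137)))[0])
E
```

```text
time_s: 20.58
ee_pos: [484.9, 2.3, 251.5]
ee_rot: [0.012, 0.681, 0.732, 0.008]
wrist_force: [-14.1, -1.7, 2.5]
finger_gap: 15.0
[484.87411954902177, 2.314100042460237, 251.50710025439892] 15.034091167592461
22.5 [-0.1  1.3  0.6]
23.75 [-0.2  4.6 -5.2]
25.0 [ -0.2   7.9 -10.9]
26.25 [ -0.3  11.4 -16.5]
27.5 [ -0.3  15.  -22. ]
28.75 [ -0.3  18.8 -27.4]
30.0 [ -0.4  22.6 -32.8]
31.25 [ -0.4  26.6 -38.1]
32.5 [ -0.5  30.7 -43.3]
33.75 [ -0.5  34.9 -48.4]
35.0 [ -0.5  39.2 -53.4]
36.25 [ -0.6  43.6 -58.3]
37.5 [ -0.6  48.1 -63.2]
38.75 [ -0.6  52.8 -67.9]
40.0 [ -0.7  57.5 -72.5]
41.25 [ -0.7  62.3 -77. ]
42.5 [ -0.7  67.3 -81.4]
43.75 [ -0.7  72.3 -85.7]
45.0 [ -0.8  77.4 -89.9]
```

View pics/scene8.png

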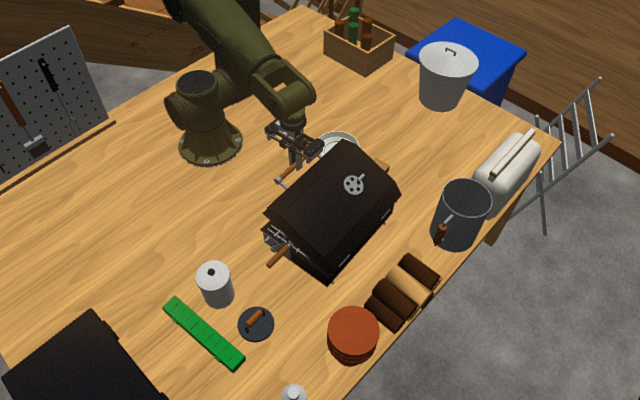

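View pics/wrist8.png

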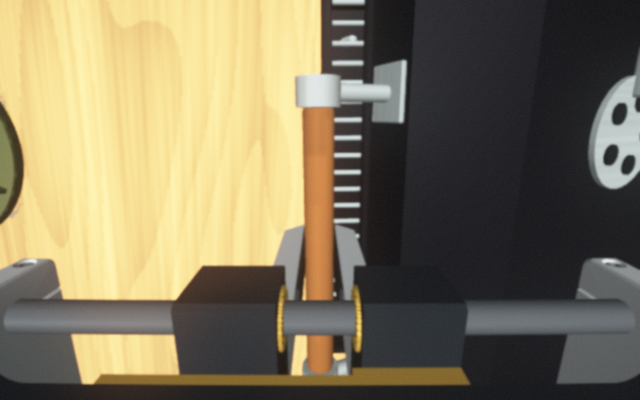

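```bash
python3 -m jog '[[[0,3,-5,0],[0,6,-10.5,0],[-0.2,10,-16.3,0],[-0.3,14,-22,0],[-0.3,17.6,-27.4,0],[-0.4,21.5,-32.8,0],[-0.4,25.5,-38.1,0],[-0.5,29.7,-43.3,0],[-0.5,33.9,-48.4,0],[-0.5,38.2,-53.4,0],[-0.6,42.6,-58.3,0],[-0.6,47.2,-63.2,0],[-0.6,51.8,-67.9,0],[-0.7,56.5,-72.5,0],[-0.7,61.3,-77,0],[-0.7,66.3,-81.4,0],[-0.7,68.5,-83.2,0],[-0.7,68.5,-83.2,0]]]' 0 40
python3 - <<'E'
from h import *
s=sense();p=s['ee_pos'];print(p.tolist(),s['finger_gap'],s['wrist_force'])
H=np.array([453.6+301.2,137+(-25)])
dx=(p-[453.6,-.1,137])@[np.cos(YAW),np.sin(YAW),0]
print('deg',np.degrees(np.arctan2(25,-302)-np.arctan2(p[2]-137+25,dx-302)),'r',np.hypot(p[2]-112,dx-302))
for n in('wrist','scene','top'): cv2.imwrite(f'pics/{n}9.png',read_camera(n)[:,:,::-1])
for t in np.arange(42,46,.5):print(t,shift(lid(t,(453.6,-.1,137)))[0])
E
```

```text
time_s: 22.92
ee_pos: [549.6, 7.2, 339.8]
ee_rot: [0.012, 0.681, 0.732, 0.008]
wrist_force: [-24.9, -0.7, 22.4]
finger_gap: 15.2
[549.5585556702589, 7.207369960910436, 339.81993423212606] 15.235273193788956 [-24.89031835  -0.66465514  22.38745664]
deg 43.17974636940211 r 306.98693550654826
42.0 [-0.4 -2.   7. ]
42.5 [-0.4 -0.1  5.3]
43.0 [-0.4  1.9  3.5]
43.5 [-0.4  3.9  1.8]
44.0 [-0.4  6.   0.1]
44.5 [-0.5  8.  -1.5]
45.0 [-0.5 10.1 -3.2]
45.5 [-0.5 12.1 -4.9]
```

View pics/scene9.png

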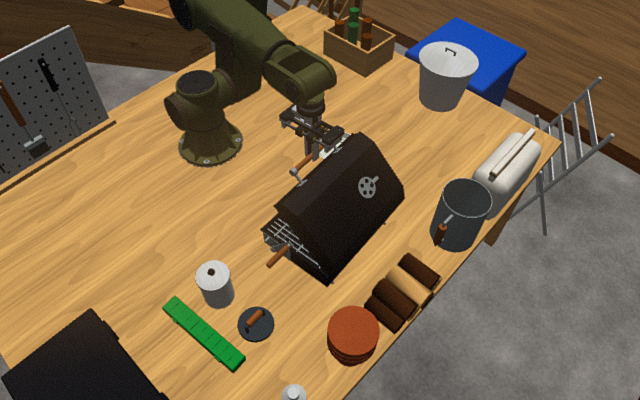

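View pics/wrist9.png

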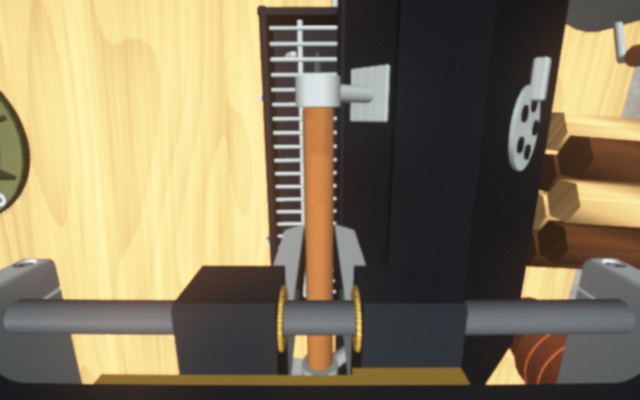

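The force points outward along the lid's radius, so the bar may have crept in the pads. I'll measure the bar's image width in the wrist views, which gives its depth in the grip.

```bash
python3 - <<'E'
from h import *
for n in (7,8,9):
    im=cv2.imread(f'pics/wrist{n}.png').astype(float)
    hsv=cv2.cvtColor(im.astype(np.uint8),cv2.COLOR_BGR2HSV)
    for (r0,r1) in((115,145),(145,175),(175,205)):
        W=[];C=[]
        for r in range(r0,r1):
            # brown measure: distance to bar colour
            row=im[r,285:355]; ctr=np.median(row[28:38],0)
            sat=hsv[r,285:355,1].astype(float);hue=hsv[r,285:355,0]
            d=np.abs(row-ctr).sum(1)
            L=np.median(row[5:10],0);R=np.median(row[55:60],0)
            # edge by projection on colour difference
            def edge(idx,bg):
                v=ctr-bg;f=((row-bg)@v)/(v@v);
                for i in idx:
                    if f[i]<.5: return i,f
            i,f=edge(range(33,0,-1),L);l=i+(0.5-f[i])/(f[i+1]-f[i])
            j,f=edge(range(33,69),R);rr=j-(0.5-f[j])/(f[j-1]-f[j])
            W.append(rr-l);C.append((rr+l)/2+285)
        print(n,r0,np.median(W),np.std(W),np.median(C))
    # sleeve row edge: bar/sleeve transition along the centre column
    col=im[80:130,312:326].mean(1);s=col@[1,0,-1.];g=np.gradient(s);print('sleeve row',80+np.argmin(g),g.min())
E
```

```text
7 115 33.52939334367852 0.22949341875494347 317.7758613363575
7 145 32.90431822609067 0.23342180830806394 318.0418347534902
7 175 31.827265180077614 0.25889120854478725 318.12122042075487
sleeve row 107 -41.89285714285714
8 115 31.226964357996543 0.5760229767249824 317.41837933715925
8 145 30.33553219758278 0.6162721495157644 317.41364094731045
8 175 29.159957861313874 0.6684333669438586 317.65506370832054
sleeve row 107 -44.35714285714285
9 115 34.04992797896193 0.6524079183222193 315.5125761823508
9 145 33.03065413613663 1.2105350951387401 316.40080320798813
9 175 32.169373283626015 1.3580283046464654 316.00432740077184
sleeve row 107 -45.07142857142858
```

```bash
python3 - <<'E'
import cv2,numpy as np
a=[cv2.resize(cv2.imread(f'pics/wrist{n}.png')[60:260,270:370],None,fx=2.6,fy=2.6,interpolation=2) for n in(7,8,9)]
cv2.imwrite('pics/cmp.png',np.hstack(a))
a=cv2.imread('pics/scene9.png')[80:290,230:430];cv2.imwrite('pics/s9z.png',cv2.resize(a,None,fx=2.8,fy=2.8,interpolation=2))
E
```

```text
(no output)
```

View pics/cmp.png

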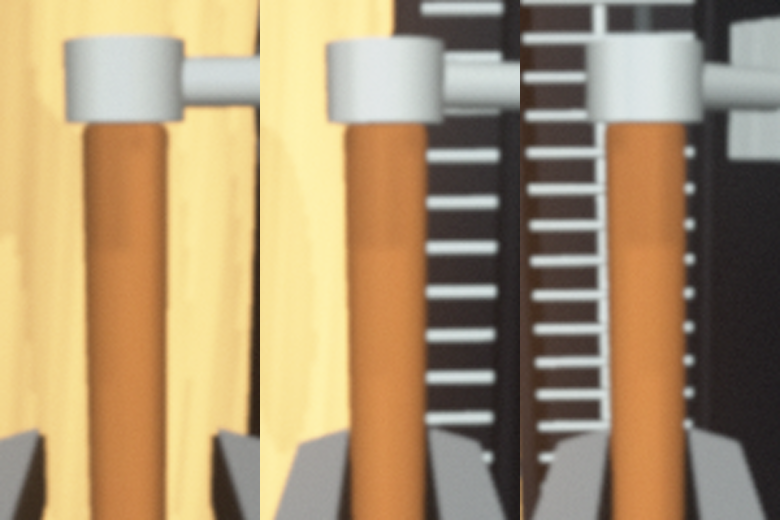

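View pics/s9z.png

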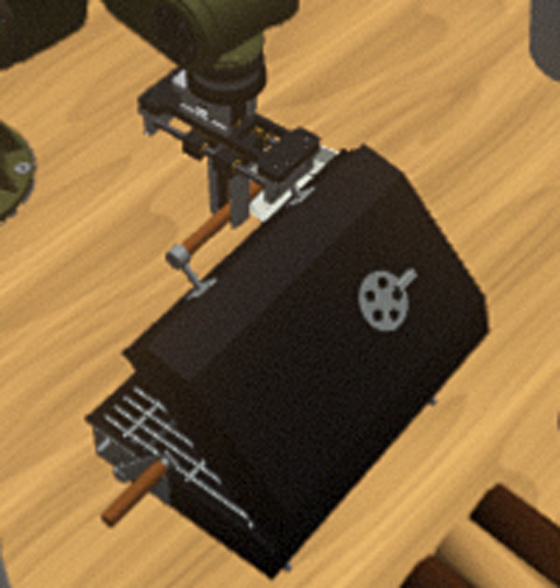

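```bash
python3 - <<'E'
import cv2,numpy as np
A=cv2.imread('pics/scene0.png')[150:215,255:325];B=cv2.imread('pics/scene9.png')[135:200,270:340]
cv2.imwrite('pics/c2.png',np.hstack([cv2.resize(x,None,fx=5.6,fy=5.6,interpolation=2) for x in(A,B)]))
a=cv2.imread('pics/top9.png')[130:245,255:385];cv2.imwrite('pics/t9z.png',cv2.resize(a,None,fx=5,fy=5,interpolation=2))
E
```

```text
(no output)
```

View pics/c2.png

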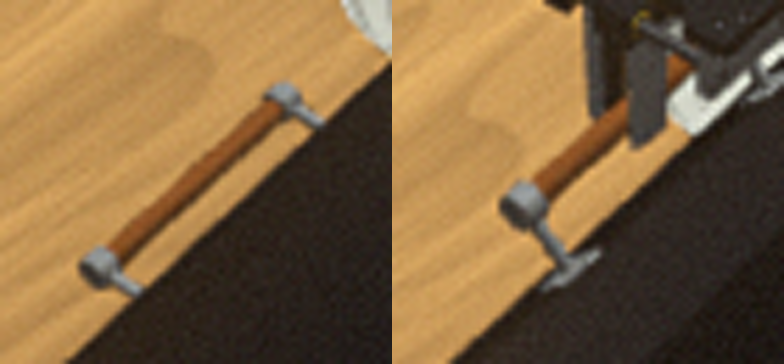

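View pics/t9z.png

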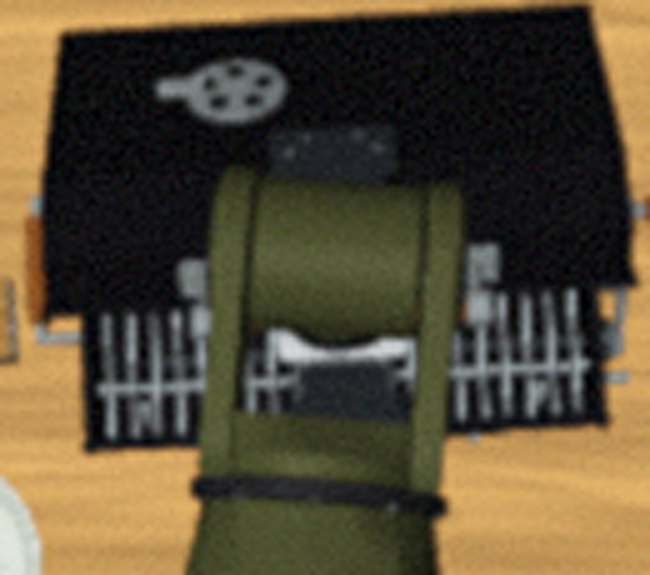

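```bash
python3 - <<'E'
from h import *
from scipy.optimize import minimize_scalar, minimize
ex=np.array([np.cos(YAW),np.sin(YAW),0]);ey=np.array([-np.sin(YAW),np.cos(YAW),0]);ez=np.array([0,0,1.])
hd=np.array([453.8,-0.2,133]);H=hd+302*ex-25*ez
def P(v,y,th):
    a=np.radians(th);x,z=v; # clockwise: -x goes up
    return H+ex*(x*np.cos(a)+z*np.sin(a))+ez*(-x*np.sin(a)+z*np.cos(a))+ey*y
def proj(n,p):
    c=calibration(n);K=np.array([[c['fx'],0,c['cx']],[0,c['fy'],c['cy']],[0,0,1]]);T=np.linalg.inv(c['pose'])
    return cv2.projectPoints(p.reshape(1,3),cv2.Rodrigues(T[:3,:3])[0],T[:3,3],K,c['distortion'])[0].ravel()
h=(-302,25)
for y in(-78,-82,-86): print('shut pred',y,proj('scene',P(h,y,0)),'meas 272.7 197.9')
for t in(41,42,43,44,45):print(t,'scene',proj('scene',P(h,-82,t)),'meas 293.2 171.25','top sleeve',proj('top',P(h,-76,t)),'351,191.6','corner',proj('top',P((-260,0),-180,t)),'381.6,187.4','L',proj('top',P((-260,0),180,t)),'264,193')
print(proj('top',P(h,-76,0)), 'shut corner',proj('top',P((-260,0),-180,0)),proj('top',P((-260,0),180,0)))
E
```

```text
shut pred -78 [272.93732364 196.75739013] meas 272.7 197.9
shut pred -82 [272.0972551  197.51455511] meas 272.7 197.9
shut pred -86 [271.255195  198.2735662] meas 272.7 197.9
41 scene [291.10384968 171.86722462] meas 293.2 171.25 top sleeve [348.70688302 193.18959253] 351,191.6 corner [380.96236963 188.69033443] 381.6,187.4 L [265.43594683 193.98779335] 264,193
42 scene [292.08161744 171.66645109] meas 293.2 171.25 top sleeve [348.71170605 191.76615921] 351,191.6 corner [381.05173171 187.57981938] 381.6,187.4 L [265.25439339 192.89199365] 264,193
43 scene [293.0838571  171.49101643] meas 293.2 171.25 top sleeve [348.7140466  190.31740498] 351,191.6 corner [381.13792275 186.44774129] 381.6,187.4 L [265.07389058 191.77449268] 264,193
44 scene [294.11044147 171.34124285] meas 293.2 171.25 top sleeve [348.71388404 188.84385064] 351,191.6 corner [381.22088107 185.29445927] 381.6,187.4 L [264.89452754 190.63564195] 264,193
45 scene [295.16122855 171.2174459 ] meas 293.2 171.25 top sleeve [348.71119927 187.34604143] 351,191.6 corner [381.30054622 184.12035004] 381.6,187.4 L [264.71639378 189.47581053] 264,193
[346.76319462 226.46252433] shut corner [375.40580952 213.4499006 ] [272.80941797 218.10934285]
```

Several views agree that the lid is at about 42.3°, and the bar crept about 5 mm down in the pads. I need about 2.5° more.

```bash
python3 -m jog '[[[0,2,-1.7,0],[0,4,-3.4,0],[0,6,-5.1,0],[0,8,-6.8,0],[0,9.5,-8.2,0],[0,9.5,-8.2,0],[0,9.5,-8.2,0]]]' 0 45
python3 - <<'E'
from h import *
s=sense();print(s['ee_pos'].tolist(),s['wrist_force'])
for n in('wrist','scene','top'): cv2.imwrite(f'pics/{n}10.png',read_camera(n)[:,:,::-1])
B=cv2.imread('pics/scene10.png')[135:200,270:340];cv2.imwrite('pics/c10.png',cv2.resize(B,None,fx=8,fy=8,interpolation=2))
a=cv2.imread('pics/top10.png')[130:245,255:385];cv2.imwrite('pics/t10z.png',cv2.resize(a,None,fx=5,fy=5,interpolation=2))
E
```

```text
time_s: 23.95
ee_pos: [558.7, 7.9, 348.6]
ee_rot: [0.012, 0.681, 0.732, 0.008]
wrist_force: [-4.6, -3.6, 1.6]
finger_gap: 14.9
[558.7327954334369, 7.920388664641878, 348.6147816275611] [-4.63869266 -3.58301596  1.55802606]
```

View pics/c10.png

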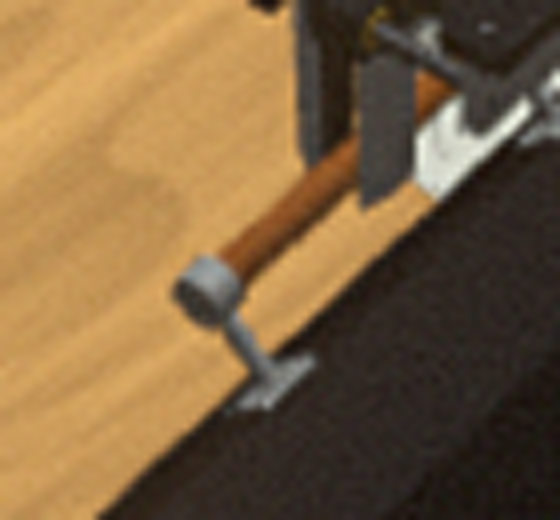

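View pics/t10z.png

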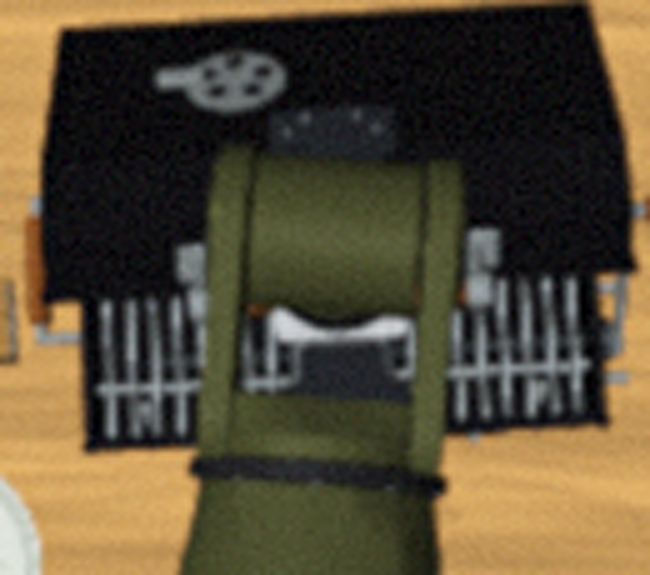

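View pics/wrist10.png

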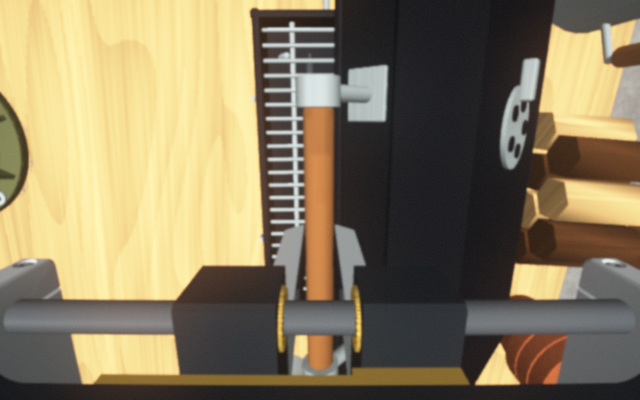

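The scene sleeve, the top-view corners and the top sleeve all put the lid at 44.6–44.9°. I'll check for drift and look at the rest of the scene.

```bash
python3 - <<'E'
from h import *
for i in range(12): im=read_camera('scene')
s=sense();print(s['time_s'],s['ee_pos'],s['wrist_force'],s['finger_gap'])
cv2.imwrite('pics/scene11.png',im[:,:,::-1]);cv2.imwrite('pics/top11.png',read_camera('top')[:,:,::-1])
E
```

```text
24.7 [558.73632775   7.89828531 348.62723774] [-3.4506328  -3.54654979  0.42178676] 15.056029652692143
```

View pics/scene11.png

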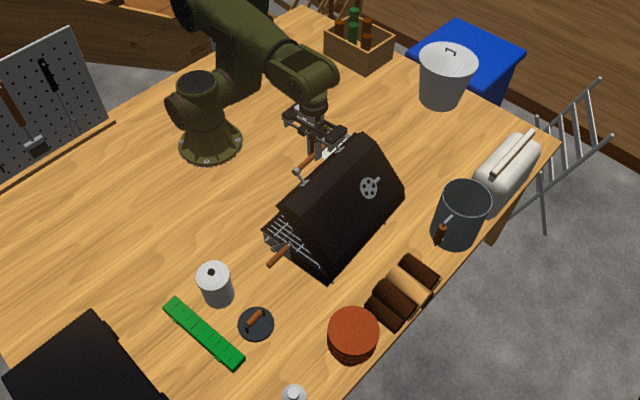

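View pics/top11.png

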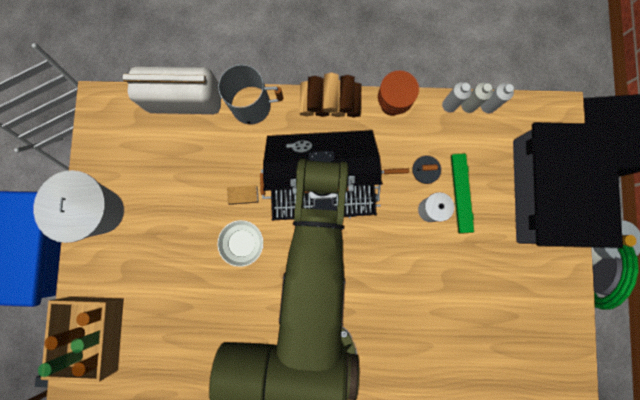

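The pose is steady. The bystanders are where they were (canister (437,206), press (426,169), case, dish and box in the top view). The lever is at rest at (396,171). Signing off.

```bash
python3 -c "
from station import *
print(sign_off())"
```

```text
the job is handed in; nothing more can be done
None
```

The job is done and handed in at about 24.7 s, with the gripper still holding the lid half open.

- **Lever:** With the lid shut, I pulled the lever until it would go no further: the force rose to 45 N over the last half millimetre. I then eased it back over about 5 s, still gripped, until it met the rest stop, and only then let go. Later pictures show it at its rest position.
- **Lid:** Several points in the scene and top cameras put it at 44.6–44.9°. It did not go above that as far as I could measure. Over the last 0.75 s before hand-in, the arm and grip did not drift.
- **Everything else:** The canister, press, match box, dish and skewer case look unmoved in the top view.

**What disagreed:**
- **Arm position against cameras:** The bar crept about 5 mm down in the pads while the lid was rising. The arm's own position then read about 1° too high, so I made the last correction from the camera images.
- **Tool tilt:** The tool has been tilted about 2° since the push against the lever stop. It did not get in the way.

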